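# Take a sample's temperature and present the display

### The job

Draw the yellow infrared thermometer out of its stand and point its lens at the middle of the red sample's top from about 6 cm away, without touching any sample, holding it steady there for about two seconds. Then lift the thermometer at least 20 cm above the bench and turn it level with its display facing straight up for the overhead camera, and finish while still holding it there, still and in the gripper alone. Leave the samples, the solder reel and the screwdriver where they are.

Things in the scene. Friction and masses are not known exactly. Their poses are not given: they have to be found in the camera images.
- thermometer: Loose yellow stick thermometer, 165 mm long, 110 g. Origin: centre of the lens in the front face; x out of the lens (line of sight), z out of the display, y across. Behind the lens along -x: black nose 50 mm long, 20 x 20; head with display 45 long, 30 wide (y), 26 thick (z); handle 70 long, 24 wide (y), 20 thick (z). Starts nose in the stand, lens about 45 degrees down and away from the robot.
- thermometer_grip (a point): Middle of the handle, on the thermometer's axis, 130 mm behind the lens (same axes); the handle reaches 35 mm either way. In the stand it sticks up at about 45 degrees towards the robot, display on its upper side, and can be pinched across its width (y) from straight above. The thermometer balances about 103 mm behind the lens.
- stand: Fixed stand: dark base 130 x 90 x 12 mm with a blue square sleeve (34 mm outside, 24 inside) sloping 50 degrees, its mouth up towards the robot, 74 mm above the bench. The nose goes 50 mm in and the wider head rests on the mouth; it draws out straight along the thermometer's -x. Origin: under the base's centre; x level, the way the lens points seen from above; z up.
- sample_red_top (a point): Centre of the top face of the red sample, the one to be measured: an upright red disc 40 mm across and 22 mm tall with a small steel spot in its top, loose on the bench.
- sample_red: The red sample itself; origin at the centre of its underside.
- sample_blue: Bystander: same sample in blue, origin at the centre of its underside. The three samples stand 60 mm or more apart, in any order.
- sample_green: Bystander: same sample in green, origin at the centre of its underside.
- reel: Bystander: dark reel of solder, 56 mm across, 46 mm tall, standing on the bench; origin under its centre.
- screwdriver: Bystander: orange-handled screwdriver lying on the bench; origin under its middle.
Things that resemble listed ones, but are neither listed nor needed, are in the scene too. Leave any green or pink look-alike of the thermometer alone.

How it is judged:
By the outcome, as a careful person would: the job done as asked, in the order asked, and still so for the second after the job is handed in, while the arm keeps its last pose, push and grip.
It also fails if it takes over 42 s, if anything falls off the work surface, if the arm or the gripper's body presses on something with over 40 N, if the wrist force passes 120 N, or if a joint passes its speed limit or range.

### The arm

A 6-joint arm with a two-finger parallel gripper is mounted at the origin on the work surface. World frame = base frame: x ahead of the robot, y to its left, z up, the work surface at z = 0. Lengths are in mm, angles in rad, forces in N, time in s.
With the tool pointing down it reaches from about 400 to 925 mm from the base axis. Payload 12.5 kg.
Tool frame: the origin (TCP) lies midway between the tips of the shut fingers; the grasp point (between the pads) lies 19 mm behind it (env.tcp_to_grasp is the distance from the TCP to the grasp point, in mm); z points along the fingers, y is the line along which they close (so a half turn about z gives the same grasp; the last joint's range is limited). The gripper opens to 95 mm and grips with 3 to 60 N. Pads are 20 mm wide; open, the fingers measure 119 mm over their backs; the gripper's body (75 mm by 180 mm) begins 59 mm behind the grasp point.
Start: joints at [1.241, 0.491, 1.559, -0, 1.092, -0.106], TCP at [138.693, 609.438, 181.361] pointing down, gripper open.
Joint ranges: [-3.1, 3.1], [-0.84, 2.19], [0.05, 2.79], [-1.13, 4.28], [0.06, 2.93], [-2.69, 2.69]. Speed limits (rad/s): [2.22, 2.22, 2.79, 3.14, 3.14, 3.14].

### API

Orientations are given as [roll, pitch, yaw] about the fixed x, y, z axes, in that order (R = Rz(yaw) Ry(pitch) Rx(roll)).
In Python, from cell import env gives the robot as it stands. The module is installed in compiled form; this text tells all that it offers.
- The arm moves only by the tool step_arm, never from a script. Its argument "plan" is a list that holds one entry, the list of rows, each a list of 5 numbers: the shift along the tool's x, y, z in mm, then the turn about the tool's z in degrees, then the opening, from -1 (shut) to 1 (fully open). A call has 1 to 8 rows; each row is the pose to reach, as a shift and turn from the pose commanded when the call began, along the tool's axes at that moment; what a row does not reach only later rows make up. A row lasts 1/12 s, in which the tool goes at most 41.7 mm and 7.16 degrees, less where a joint would pass 70% of its speed; a pose out of reach is approached as far as the arm can. A call with a gripper value outside its range is refused whole. The fingers move at their own pace and stop on an object; the grip force is fixed at half the most. Time passes only in rows, so rows that repeat a pose let the fingers close. It gives the time, the measured TCP pose, the force, the opening and the grip force at its end, in the units of the state.
- env.state(): the state, without advancing time (a new reading comes with each control period).
- env.read_camera(name): name is "side" or "top"; returns the picture (384x512x3 uint8, blue, green, red); there is no depth.
- env.get_calibration(name): a dict with "K" (3x3 intrinsics, pixels), "extrinsics" (4x4, takes a point from world to camera coordinates). Camera axes: x right, y up, looking along -z (the intrinsics and any distortion apply to the point x, -y, -z); pixel columns grow to the right and rows downward; lengths in mm; the calibration is good to about 2 mm. A picture is of the moment at which its call begins. get_calibration takes no time and is no camera call.
- env.job_done(): hands the job in; it is judged then, once.
The state is a dict: "t": time; "joints": joint angles; "qvel": joint speeds; "tau": joint torques, N m; "eef_pos": TCP position; "tcp_rot": TCP orientation; "ft_force": force on the tool from outside, world axes, zero at the start; "moment": the same for the moment, N m; "opening": opening from 0.0 (shut) to 1.0 (fully open); "grip_force": force on a finger pad.
Only numpy, scipy, OpenCV 4.12 (cv2) and the standard library are available. Lean on these libraries where they do the work, as an engineer would, in place of code of your own. Each camera call takes 0.05 s, during which the arm holds its last target. There are 200 camera calls.

## Working session

There is one attempt and no reset: what is moved stays moved. The work goes in short steps, Python scripts to look and compute and a tool call to move; the robot and the scene stay as the last step left them, time stands still between calls to the robot, and variables do not carry over. Pictures are saved under pics/ and viewed, at most 10 in all, crops included, and the job is handed in when it is done.

Besides the shell and the picture viewer there is one more tool, called after ">>>" as a command line: name --argument value ..., lists and objects as JSON in quotes. step_arm: Moves the arm, as the interface text tells. Its arguments: {"type":"object","properties":{"plan":{"type":"array"}},"required":["plan"]}

```bash
mkdir -p pics; cat > h.py <<'E'
import numpy as np, cv2
from cell import env
from scipy.spatial.transform import Rotation as Ro
def proj(n,p):
    c=env.get_calibration(n);E=np.array(c["extrinsics"]);K=np.array(c["K"])
    q=E[:3,:3]@np.array(p,float)+E[:3,3];q=np.array([q[0],-q[1],-q[2]]);u=K@q;return u[:2]/u[2]
def ray(n,uv):
    c=env.get_calibration(n);E=np.array(c["extrinsics"]);K=np.array(c["K"])
    d=np.linalg.inv(K)@np.array([uv[0],uv[1],1.]);d=np.array([d[0],-d[1],-d[2]])
    R=E[:3,:3];o=-R.T@E[:3,3];d=R.T@d;return o,d/np.linalg.norm(d)
def plane(n,uv,z):
    o,d=ray(n,uv);return o+d*(z-o[2])/d[2]
def tri(a,b):
    o1,d1=ray("top",a);o2,d2=ray("side",b)
    A=np.c_[d1,-d2];s=np.linalg.lstsq(A,o2-o1,rcond=None)[0]
    p,q=o1+s[0]*d1,o2+s[1]*d2;return (p+q)/2,np.linalg.norm(p-q)
E
python3 - <<'E'
from h import *
for n in("top","side"):
    cv2.imwrite(f"pics/{n}0.png",env.read_camera(n)); c=env.get_calibration(n);print({k:(np.round(v,3).tolist() if k!='x' else 0) for k,v in c.items()})
print(env.state())
E
```

```text
{'K': [[354.87, 0.0, 257.127], [0.0, 354.87, 187.592], [0.0, 0.0, 1.0]], 'extrinsics': [[-0.001, -1.0, 0.004, 83.348], [0.999, -0.0, 0.033, -521.404], [-0.033, 0.004, 0.999, -967.54], [0.0, 0.0, 0.0, 1.0]]}
{'K': [[422.024, 0.0, 257.362], [0.0, 422.024, 197.733], [0.0, 0.0, 1.0]], 'extrinsics': [[0.992, -0.126, -0.017, -519.399], [0.102, 0.706, 0.701, -184.297], [-0.076, -0.697, 0.713, -985.711], [0.0, 0.0, 0.0, 1.0]]}
{'t': 0.1, 'joints': array([ 1.24138697e+00,  4.91472886e-01,  1.55939671e+00,  5.46300764e-06,
        1.09171243e+00, -1.05567009e-01]), 'qvel': array([-0.00034236, -0.00051169, -0.00174134,  0.00022247,  0.00169191,
       -0.00064623]), 'tau': array([ 1.93095409e-03, -6.13619828e+01, -2.58604485e+01,  6.93818950e-02,
        4.70787473e-02, -6.28185035e-05]), 'eef_pos': array([138.60932871, 609.17436329, 180.83377683]), 'tcp_rot': array([-3.14060930e+00, -1.09069751e-04,  2.91774773e+00]), 'ft_force': array([ 1.33573197, -0.24207254, -0.64693616]), 'moment': array([-0.02653625, -0.01020827, -0.00390105]), 'grip_force': 0.0, 'opening': 1.0007383496529605}
```

View pics/top0.png

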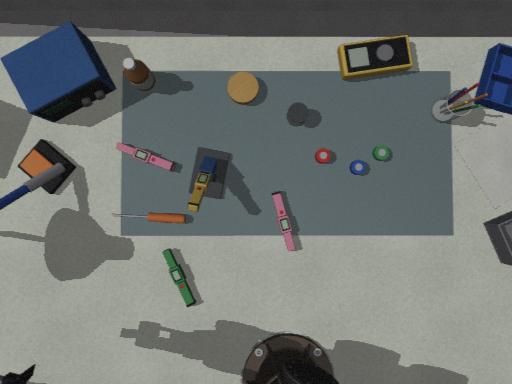

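View pics/side0.png

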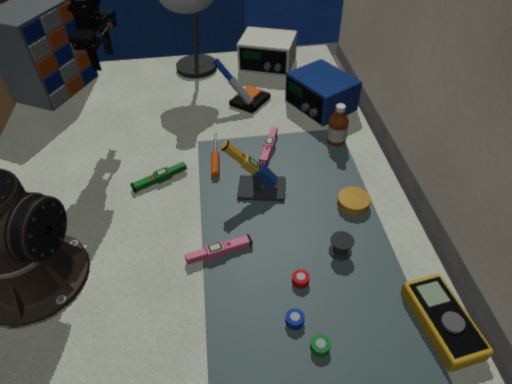

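Top view: yellow thermometer from its tail at (195,207) to the sleeve at (208,165). Red sample (323,156), blue (359,168), green (382,153), reel (297,115), screwdriver (150,217). Side view: thermometer (225,145)–(265,175), red sample (301,278), reel (342,245).

```bash
cat >> h.py <<'E'
def blob(im,lo,hi,roi):
    x0,y0,x1,y1=roi;h=cv2.cvtColor(im[y0:y1,x0:x1],cv2.COLOR_BGR2HSV)
    m=cv2.inRange(h,lo,hi)
    if lo[0]==0: m|=cv2.inRange(h,(172,lo[1],lo[2]),(180,255,255))
    n,l,s,c=cv2.connectedComponentsWithStats(m)
    k=1+np.argmax(s[1:,4]);ys,xs=np.where(l==k)
    hull=cv2.convexHull(np.c_[xs,ys].astype(np.float32));M=cv2.moments(hull)
    return np.c_[xs+x0,ys+y0].astype(float),np.array([M['m10']/M['m00']+x0,M['m01']/M['m00']+y0])
def line(p):
    (cx,cy),(w,h),a=cv2.minAreaRect(p.astype(np.float32));a=np.radians(a if w>h else a+90)
    return np.array([cx,cy]),np.array([np.cos(a),np.sin(a)]),max(w,h)+1,min(w,h)+1
E
python3 - <<'E'
from h import *
Y=((18,90,50),(33,255,255))
T=env.read_camera("top");S=env.read_camera("side")
ns={}
for n,im,roi in(("top",T,(180,145,240,220)),("side",S,(210,130,285,190))):
    p,c=blob(im,*Y,roi);L=line(p);print(n,len(p),L);o,d=ray(n,L[0]-20*L[1]);_,d2=ray(n,L[0]+20*L[1])
    ns[n]=(o,np.cross(d,d2)/np.linalg.norm(np.cross(d,d2)),L)
ax=np.cross(ns["top"][1],ns["side"][1]);ax/=np.linalg.norm(ax);ax*=-np.sign(ax[2])
print("axis",ax,"yaw",np.degrees(np.arctan2(ax[1],ax[0])),"pitch down",np.degrees(np.arcsin(-ax[2])))
A=np.array([ns["top"][1],ns["side"][1],ax]);b=[ns["top"][1]@ns["top"][0],ns["side"][1]@ns["side"][0],0]
p0=np.linalg.solve(A,b)
for n in ns:
  L=ns[n][2]
  for s in(-1,1):
    o,d=ray(n,L[0]+s*L[1]*L[2]/2);M=np.c_[ax,-d];t=np.linalg.lstsq(M,o-p0,rcond=None)[0];print(n,s,p0+t[0]*ax)
R=((0,120,60),(8,255,255))
t=blob(T,*R,(305,140,340,172))[1];s=blob(S,*R,(285,262,318,294))[1]
print("red",t,s,tri(t,s),plane("top",t,22),plane("side",s,22))
B=((105,130,60),(125,255,255));G=((45,80,50),(85,255,255))
for nm,C,ra,rb in(("blue",B,(345,155,370,180),(280,305,308,332)),("green",G,(370,143,395,165),(308,332,334,358))):
    t=blob(T,*C,ra)[1];s=blob(S,*C,rb)[1];print(nm,tri(t,s))
print("reel",plane("top",(297,115),46),plane("side",(343,240),46),"mouth?",[plane("top",(208,165),z) for z in(12,60)])
for n,im,roi in(("top",T,(170,130,250,220)),("side",S,(200,120,300,210))):
    x0,y0,x1,y1=roi;cv2.imwrite(f"pics/c_{n}.png",cv2.resize(im[y0:y1,x0:x1],None,fx=6,fy=6,interpolation=2))
E
```

```text
top 297 (array([199.76296997, 188.20077515]), array([-0.2544933 ,  0.96707454]), 33.16795349121094, 14.793537139892578)
side 417 (array([240.14634705, 156.81706238]), array([0.78086884, 0.62469501]), 45.35334777832031, 13.65007495880127)
axis [ 0.6507265  -0.04252111 -0.75812069] yaw -3.7386237268611033 pitch down 49.298801073081755
top -1 [560.54863023 222.74145322  53.54707133]
top 1 [477.79210756 228.14910032 149.96151341]
side -1 [466.80802828 228.86684465 162.75837633]
side 1 [554.46518931 223.13896995  60.63450737]
red [322.45559039 155.33646813] [300.12856196 278.78263751] (array([609.82787173, -97.0616085 ,   9.46511476]), np.float64(0.9841891687612915)) [608.76666116 -94.73916392  22.        ] [ 607.0104665 -105.1743385   22.       ]
blue (array([ 577.97182058, -193.07849952,   10.29838527]), np.float64(0.8652759659036111))
green (array([ 617.68795705, -257.51060156,   10.25350455]), np.float64(0.4953567036364701))
reel [713.59746591 -23.06917544  46.        ] [722.79057189 -29.30475816  46.        ] mouth? [array([583.41786901, 217.86769002,  12.        ]), array([578.77378608, 211.41107969,  60.        ])]
```

View pics/c_side.png

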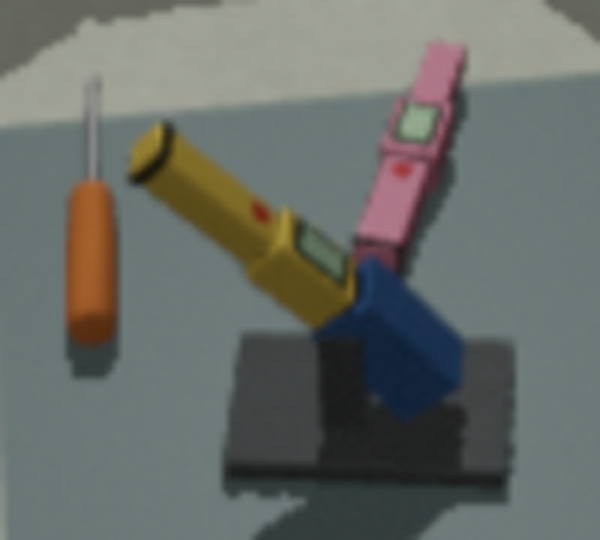

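Side crop: tail cap centre at about (225,146). The base's top corners are near (240,175.5), (285.5,176.7), (285,198.5) and (237.5,197.5). The display is on the upper side.

```bash
python3 - <<'E'
from h import *
c=[plane("side",u,12) for u in((240,175.5),(285.5,176.7),(285,198.5),(237.5,197.5))]
print(np.round(c,1))
for a,b in((0,1),(3,2)): d=c[b]-c[a];print(np.degrees(np.arctan2(d[1],d[0])),np.linalg.norm(d))
print("ctr",np.mean(c,0))
# screen tail end: vertical & lateral
print("tail tri", plane("side",(225,145.8),163))
E
```

```text
[[507.8 265.5  12. ]
 [634.9 241.7  12. ]
 [618.7 156.8  12. ]
 [492.6 178.9  12. ]]
-10.571791042784412 129.25885281427713
-9.923949136295676 128.02559740045174
ctr [563.4997553  210.72307971  12.        ]
tail tri [472.28612875 214.91877552 163.        ]
```

View pics/c_top.png

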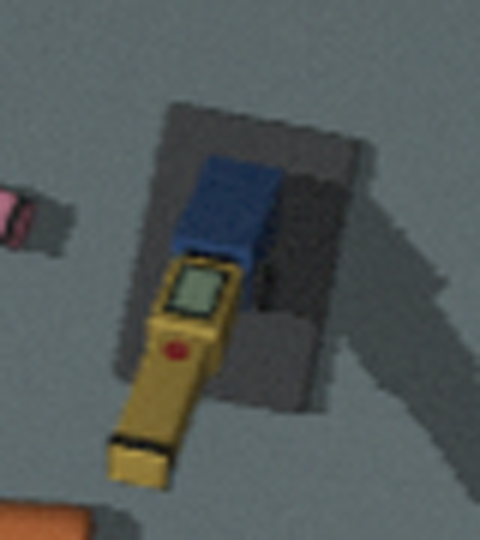

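Top crop: handle centreline from (140,455) to (185,345), head centre near (195,300), base turned by about 10°.

```bash
python3 - <<'E'
from h import *
for u,z in(((140,445),163),((158,400),145),((180,350),122),((197,300),105)):
    print(plane("top",(u[0]/6+170,u[1]/6+130),z))
# side: handle top-surface centreline points and head
for u,z in(((250,210-18),140),): pass
ax=Ro.from_euler("z",-10,degrees=True).apply([.643,0,-.766])
for y in(-10,-5,0,5,10):
    pass
# predicted pixels for tail centre given stand centre line
t=np.array([470,227,162.8])
print(proj("top",t),proj("side",t),proj("top",t+115*ax),proj("side",t+115*ax))
st=env.state();yaw=np.degrees(st["tcp_rot"][2]);print(yaw)
E
```

```text
[478.14301943 231.04223408 163.        ]
[495.58377559 227.2132418  145.        ]
[515.97586722 222.25934487 122.        ]
[537.15586703 218.00560257 105.        ]
[195.08187965 207.69482475] [223.75228889 142.97635818] [206.1017443  178.43295252] [253.85543449 169.692357  ]
167.1784289068022
```

>>> step_arm --plan '[[[-100, -70, -30, -2, 1], [-200, -137, -30, -2, 1], [-300, -205, -30, -2, 1], [-429, -294, -30, -2, 1], [-429, -294, -30, -2, 1], [-429, -294, -30, -2, 1], [-429, -294, -30, -2, 1], [-429, -294, -30, -2, 1]]]'

```text
t: 0.87
eef_pos: [364.8, 364.1, 205.1]
tcp_rot: [3.141, 0.0, 2.953]
ft_force: [0.5, 0.6, -0.0]
opening: 0.999
grip_force: 0.0
```

>>> step_arm --plan '[[[-75, -55, 0, 0, 1], [-151, -110, 0, 0, 1], [-151, -110, 0, 0, 1], [-151, -110, 0, 0, 1], [-151, -110, 0, 0, 1], [-151, -110, 0, 0, 1], [-151, -110, 0, 0, 1], [-151, -110, 0, 0, 1]]]'

```text
t: 1.53
eef_pos: [490.9, 229.7, 204.7]
tcp_rot: [-3.142, -0.001, 2.953]
ft_force: [-0.7, -0.6, -0.2]
opening: 0.997
grip_force: 0.0
```

Lined up to about 2 mm, so I'll descend 91 mm and close.

>>> step_arm --plan '[[[-1, -2, 30, 0, 1], [-1, -2, 60, 0, 1], [-1, -2, 91, 0, 1], [-1, -2, 91, 0, 1], [-1, -2, 91, 0, 1], [-1, -2, 91, 0, 0.2], [-1, -2, 91, 0, -0.2], [-1, -2, 91, 0, -0.2]]]'

```text
t: 2.2
eef_pos: [492.7, 227.7, 115.5]
tcp_rot: [3.14, 0.002, 2.953]
ft_force: [-0.3, 0.5, 0.1]
opening: 0.847
grip_force: 0.0
```

```bash
python3 - <<'E'
from h import *
T=env.read_camera("top");S=env.read_camera("side")
a=cv2.resize(T[140:220,160:260],(400,320));b=cv2.resize(S[90:190,190:290],(400,400))
c=np.zeros((400,800,3),np.uint8);c[:320,:400]=a;c[:,400:]=b;cv2.imwrite("pics/g1.png",c);print(env.state()["eef_pos"])
E
```

```text
[492.46455041 227.46765741 115.0152755 ]
```

View pics/g1.png

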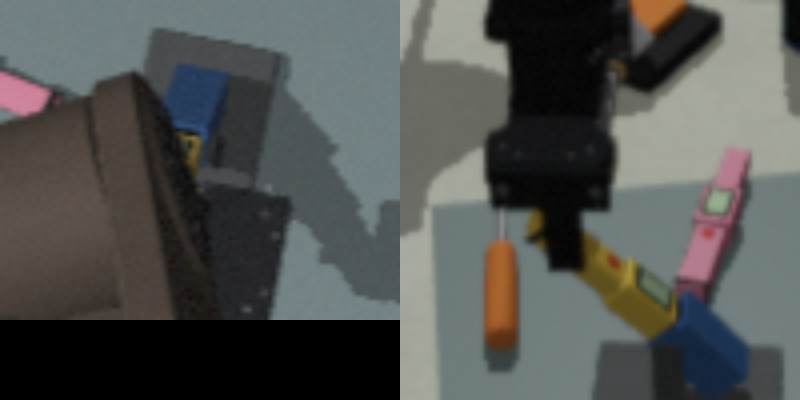

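The fingers straddle the handle about mid-length, with the side crop showing the finger at (565,240). Closing.

>>> step_arm --plan '[[[0, 0, 0, 0, -1], [0, 0, 0, 0, -1], [0, 0, 0, 0, -1], [0, 0, 0, 0, -1], [0, 0, 0, 0, -1], [0, 0, 0, 0, -1], [0, 0, 0, 0, -1], [0, 0, 0, 0, -1]]]'

```text
t: 2.97
eef_pos: [492.1, 227.3, 113.9]
tcp_rot: [3.141, 0.0, 2.953]
ft_force: [0.3, 0.8, 0.1]
opening: 0.238
grip_force: 30.0
```

>>> step_arm --plan '[[[3, 0, -3.6, 0, -1], [8, 0, -9.5, 0, -1], [15, 0, -17.9, 0, -1], [22, 0, -26.2, 0, -1], [30, 0, -35.8, 0, -1], [38, 0, -45.3, 0, -1], [46, 0, -54.8, 0, -1], [46, 0, -54.8, 0, -1]]]'

```text
t: 3.63
eef_pos: [446.0, 236.5, 171.0]
tcp_rot: [3.14, 0.002, 2.954]
ft_force: [0.8, -0.5, -0.9]
opening: 0.239
grip_force: 30.0
```

>>> step_arm --plan '[[[0, 0, -20, 0, -1], [0, 0, -50, 0, -1], [0, 0, -80, 0, -1], [0, 0, -80, 0, -1], [0, 0, -80, 0, -1]]]'

```text
t: 4.05
eef_pos: [447.3, 236.0, 249.7]
tcp_rot: [3.14, 0.002, 2.953]
ft_force: [-0.1, 0.5, -2.0]
opening: 0.241
grip_force: 30.0
```

```bash
python3 - <<'E'
from h import *
S=env.read_camera("side");T=env.read_camera("top");st=env.state()
p=st["eef_pos"]+[0,0,19];print(p,proj("side",p),proj("top",p),st["tcp_rot"])
u,v=proj("side",p).astype(int)
cv2.imwrite("pics/g2.png",cv2.resize(S[v-40:v+60,u-50:u+83],None,fx=6,fy=6,interpolation=2));print(u-50,v-40)
E
```

```text
[446.41731412 235.67668264 266.74323549] [210.22432924 106.6040893 ] [181.90446654 220.65110146] [-3.14099695e+00 -1.13688577e-03  2.95262722e+00]
160 66
```

View pics/g2.png

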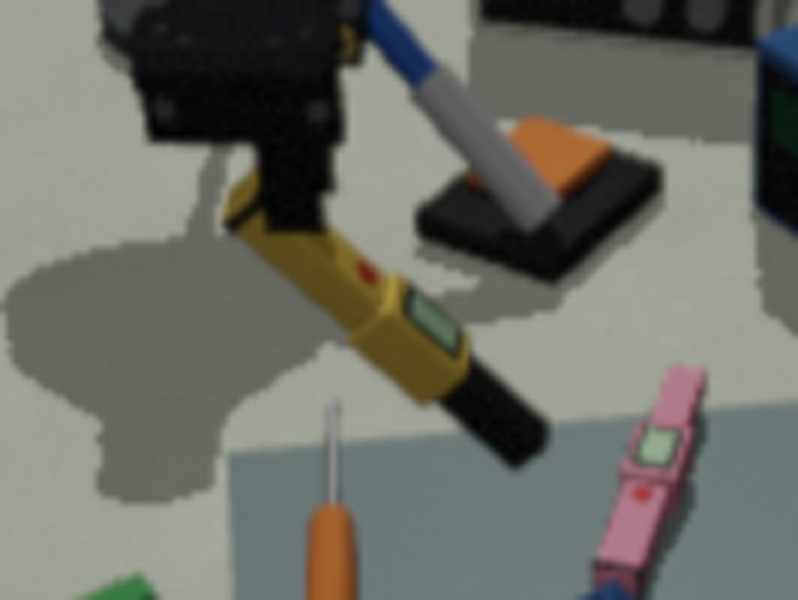

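Drawn out cleanly. The lens end is at crop (533,448), full picture (248.8,140.7), with the display on the upper side.

```bash
python3 - <<'E'
from h import *
st=env.state();g=st["eef_pos"]+[0,0,19];psi=st["tcp_rot"][2]
ax=np.array([-np.cos(psi),-np.sin(psi),0]);n=np.array([-ax[1],ax[0],0])
def onp(u):
    o,d=ray("side",u);return o+d*((g-o)@n)/(d@n)
def cp(a): return np.array(a)/6+[160,66]
for nm,u in(("lens",(533,448)),("headfront",(452,383)),("headback",(378,310)),("tail",(243,205))):
    q=onp(cp(u));print(nm,q,"h",(q-g)@ax,"dz",q[2]-g[2])
for P in(48,50,52):
    t=np.radians(P);e=[g+k*(np.cos(t)*ax-[0,0,np.sin(t)]) for k in(125,75,30,-40)]
    print(P,[np.round((proj("side",x)-[160,66])*6) for x in e])
E
```

```text
lens [532.94842191 219.12784918 168.88582879] h 88.0993558674102 dz -97.85740669867675
headfront [501.26291423 225.18761431 201.27821933] h 55.839595317257356 dz -65.46501615959801
headback [473.89849502 230.4209833  236.31660369] h 27.97923656490096 dz -30.426631799146435
tail [425.6200735  239.65409701 283.77961656] h -21.17415979083397 dz 17.036381076399607
48 [array([522., 438.]), array([437., 363.]), array([357., 292.]), array([225., 176.])]
50 [array([514., 444.]), array([432., 367.]), array([355., 294.]), array([227., 174.])]
52 [array([507., 449.]), array([428., 370.]), array([353., 295.]), array([230., 172.])]
```

```bash
python3 - <<'E'
from h import *
r=[]
for n,roi in(("top",(316,148,330,163)),("side",(292,269,309,288))):
    im=cv2.imread(f"pics/{n}0.png");x0,y0,x1,y1=roi;c=im[y0:y1,x0:x1].astype(float)
    red=(c[...,2]>c[...,1]*1.8)&(c[...,2]>80)
    ys,xs=np.where(red);hull=cv2.convexHull(np.c_[xs,ys].astype(np.int32));m=np.zeros(red.shape,np.uint8);cv2.fillConvexPoly(m,hull,1)
    w=(c[...,1]-60).clip(0)*m*(~red);Y,X=np.mgrid[:w.shape[0],:w.shape[1]]
    uv=np.array([(w*X).sum(),(w*Y).sum()])/w.sum()+[x0,y0];r.append(uv);print(n,uv,(w>0).sum(),plane(n,uv,22))
print(tri(*r))
E
```

```text
top [322.96142335 154.918856  ] 48 [609.90735972 -96.12471961  22.        ]
side [300.41139515 275.73071924] 68 [609.22934144 -97.31139163  22.        ]
(array([609.79331354, -96.36816506,  20.57081003]), np.float64(0.5833028106264466))
```

>>> step_arm --plan '[[[-5, -18, 0, 0, -1], [-15, -50, 0, 0, -1], [-27, -85, 0, 0, -1], [-38, -121, 0, 0, -1], [-50, -157, 0, 0, -1], [-61, -193, 0, 0, -1], [-73, -229, 0, 0, -1], [-81, -260, 0, 0, -1]]]'

```text
t: 4.82
eef_pos: [477.3, -36.9, 247.3]
tcp_rot: [-3.142, -0.002, 2.952]
ft_force: [0.4, 0.8, -2.0]
opening: 0.237
grip_force: 30.0
```

>>> step_arm --plan '[[[-7, -20, 5, 0, -1], [-11, -31, 20, 0, -1], [-13, -36, 45, 0, -1], [-13, -36, 70, 0, -1], [-13, -36, 85, 0, -1], [-13, -36, 85, 0, -1], [-13, -36, 85, 0, -1]]]'

```text
t: 5.4
eef_pos: [483.1, -72.4, 162.6]
tcp_rot: [3.141, -0.003, 2.953]
ft_force: [0.6, -0.6, -1.2]
opening: 0.24
grip_force: 30.0
```

```bash
python3 - <<'E'
from h import *
S=env.read_camera("side");T=env.read_camera("top");st=env.state()
print(st["eef_pos"],st["tcp_rot"],st["t"])
p=st["eef_pos"]+[50,-10,-20];us=proj("side",p).astype(int);ut=proj("top",p).astype(int);print(us,ut)
a=S[us[1]-65:us[1]+65,us[0]-50:us[0]+50];b=T[ut[1]-50:ut[1]+50,ut[0]-38:ut[0]+38]
c=np.hstack([cv2.resize(a,(460,598)),cv2.resize(b,(340,447))if 0 else cv2.copyMakeBorder(cv2.resize(b,(340,447)),0,151,0,0,0)])
cv2.imwrite("pics/g3.png",c);print("side org",us-[50,65],"scale4.6; top org",ut-[38,50],"scale",340/76)
E
```

```text
[483.95931818 -72.49437939 164.14445295] [3.14153890e+00 4.29070589e-04 2.95287061e+00] 5.5
[266 240] [327 180]
side org [216 175] scale4.6; top org [289 130] scale 4.473684210526316
```

View pics/g3.png

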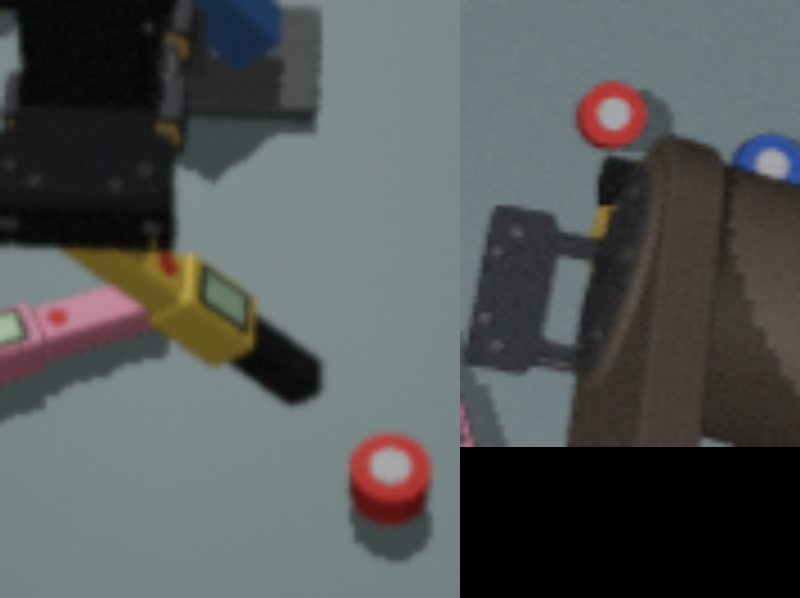

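Side panel: the nose tip centre is at (308,384), full picture (283,258.5). Nose edges run along (62,43) and the red top is at (390,466). Top panel: the nose's left front corner is at (602,160) and the red spot at (614,113).

```bash
python3 - <<'E'
from h import *
g=np.array([483.5,-72.4,163.5+19]);psi=2.953
ax=np.array([-np.cos(psi),-np.sin(psi),0]);n=np.array([-ax[1],ax[0],0])
o,d=ray("side",(283,258.5));L=o+d*((g-o)@n)/(d@n);print("lens",L,(L-g)@ax,L[2]-g[2])
for P in(42,44,46,48,50,52):
    t=np.radians(P);v=np.cos(t)*ax-[0,0,np.sin(t)]
    a,b=proj("side",L-50*v),proj("side",L);e=b-a
    # predicted silhouette of front face corners
    z=np.sin(t)*ax+[0,0,np.cos(t)]
    print(P,"img ang",np.degrees(np.arctan2(e[1],e[0])),[np.round((proj("side",L+s*10*n+k*10*z)-[216,175])*4.6) for s in(-1,1) for k in(-1,1)])
print("meas",np.degrees(np.arctan2(43,62)),np.degrees(np.arctan2(40,60)))
z=0
for zz in(80,85,90): print("top corner",plane("top",np.array([602-460,160])/4.4737+[289,130],zz), "expected L+10n",L+10*n)
E
```

```text
lens [569.4496035  -88.8044128   82.75764089] 87.50108056803201 -99.7423591093085
42 img ang 30.626572392016886 [array([293., 410.]), array([323., 393.]), array([294., 376.]), array([323., 358.])]
44 img ang 32.33687759854807 [array([292., 410.]), array([323., 393.]), array([294., 375.]), array([324., 358.])]
46 img ang 34.10381714514343 [array([292., 410.]), array([324., 393.]), array([293., 375.]), array([324., 358.])]
48 img ang 35.931242973747395 [array([291., 409.]), array([324., 394.]), array([293., 375.]), array([325., 359.])]
50 img ang 37.82308699326354 [array([291., 409.]), array([325., 394.]), array([292., 374.]), array([325., 359.])]
52 img ang 39.78332532562166 [array([291., 409.]), array([325., 394.]), array([292., 374.]), array([326., 360.])]
meas 34.7431801583036 33.690067525979785
top corner [574.82737141 -79.20853304  80.        ] expected L+10n [571.32437038 -78.98172228  82.75764089]
top corner [574.35474027 -78.28819371  85.        ] expected L+10n [571.32437038 -78.98172228  82.75764089]
top corner [573.88210913 -77.36785438  90.        ] expected L+10n [571.32437038 -78.98172228  82.75764089]
```

>>> step_arm --plan '[[[0, 0, 5, 0, -1], [0, 0, 11, 0, -1], [0, 0, 16, 0, -1], [0, 0, 18, 0, -1], [0, 0, 18, 0, -1], [0, 0, 18, 0, -1], [0, 0, 18, 0, -1], [0, 0, 18, 0, -1]]]'

```text
t: 6.17
eef_pos: [483.8, -72.5, 145.9]
tcp_rot: [3.142, 0.0, 2.953]
ft_force: [0.7, -0.8, -1.7]
opening: 0.243
grip_force: 30.0
```

```bash
python3 - <<'E'
from h import *
S=env.read_camera("side");st=env.state();print(st["eef_pos"],st["t"])
cv2.imwrite("pics/g4.png",cv2.resize(S[235:295,245:325],None,fx=7,fy=7,interpolation=2))
psi=2.953;ax=np.array([-np.cos(psi),-np.sin(psi),0])
for P in(44,46,48):
    t=np.radians(P);v=np.cos(t)*ax-[0,0,np.sin(t)];R=np.array([609.7,-96.7,22])
    print(P,[np.round((proj("side",R-k*v)-[245,235])*7) for k in(0,60,110)])
E
```

```text
[483.75063435 -72.52796455 145.85057082] 6.2167
44 [array([389., 283.]), array([258., 201.]), array([142., 129.])]
46 [array([389., 283.]), array([262., 199.]), array([151., 124.])]
48 [array([389., 283.]), array([267., 196.]), array([160., 119.])]
```

View pics/g4.png

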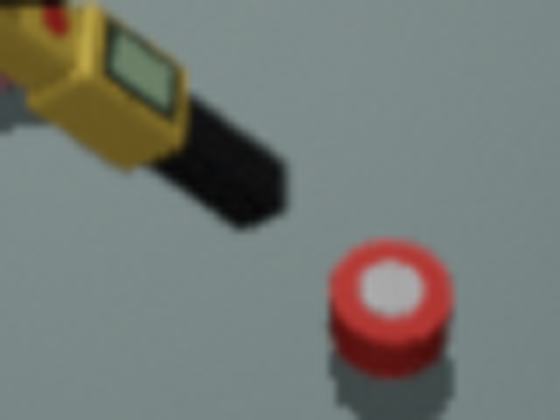

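The nose tip is at (262,196) in the crop, where the prediction put it. Its edges point at the spot (391,288). Holding.

>>> step_arm --plan '[[[0, 0, 0, 0, -1], [0, 0, 0, 0, -1], [0, 0, 0, 0, -1], [0, 0, 0, 0, -1], [0, 0, 0, 0, -1], [0, 0, 0, 0, -1], [0, 0, 0, 0, -1], [0, 0, 0, 0, -1]]]'

```text
t: 6.88
eef_pos: [483.7, -72.5, 145.7]
tcp_rot: [3.141, 0.0, 2.953]
ft_force: [0.0, 0.2, -1.4]
opening: 0.239
grip_force: 30.0
```

>>> step_arm --plan '[[[0, 0, 0, 0, -1], [0, 0, 0, 0, -1], [0, 0, 0, 0, -1], [0, 0, 0, 0, -1], [0, 0, 0, 0, -1], [0, 0, 0, 0, -1], [0, 0, 0, 0, -1], [0, 0, 0, 0, -1]]]'

```text
t: 7.55
eef_pos: [483.7, -72.5, 145.7]
tcp_rot: [3.142, -0.0, 2.953]
ft_force: [0.4, 0.6, -1.8]
opening: 0.238
grip_force: 30.0
```

>>> step_arm --plan '[[[0, 0, 0, 0, -1], [0, 0, 0, 0, -1], [0, 0, 0, 0, -1], [0, 0, 0, 0, -1], [0, 0, 0, 0, -1], [0, 0, 0, 0, -1], [0, 0, 0, 0, -1], [0, 0, 0, 0, -1]]]'

```text
t: 8.22
eef_pos: [483.7, -72.5, 145.7]
tcp_rot: [3.142, 0.0, 2.953]
ft_force: [-0.6, -0.5, -0.7]
opening: 0.244
grip_force: 30.0
```

>>> step_arm --plan '[[[0, 0, 0, 0, -1], [0, 0, 0, 0, -1], [0, 0, 0, 0, -1], [0, 0, 0, 0, -1], [0, 0, 0, 0, -1], [0, 0, 0, 0, -1], [0, 0, 0, 0, -1], [0, 0, 0, 0, -1]]]'

```text
t: 8.88
eef_pos: [483.7, -72.5, 145.7]
tcp_rot: [3.141, 0.0, 2.953]
ft_force: [-0.5, -0.6, -1.4]
opening: 0.239
grip_force: 30.0
```

```bash
python3 - <<'E'
from h import *
for z in(82,86,90): print(plane("top",(204.5,172.5),z))
C=np.array([556,215.4,86]);print(proj("side",C),(proj("side",C)-[200,120])*6,(proj("top",C)-[170,130])*6)
psi=2.953;ax=np.array([-np.cos(psi),-np.sin(psi),0]);T=np.array([-ax,[.188,.982,0],[0,0,-1]])
print(T@(C-62.3*ax+[0,0,78.8+15-19]-np.array([483.7,-72.5,145.7])))
E
```

```text
[557.51231906 217.27693379  82.        ]
[557.21017877 216.69973789  86.        ]
[556.90803849 216.12254198  90.        ]
[258.64098207 165.70683132] [351.84589242 274.24098789] [210.06810762 257.86000765]
[ 45.25648606 296.27503327 -15.1       ]
```

>>> step_arm --plan '[[[5, 0, -15, 0, -1], [15, 0, -45, 0, -1], [20, 0, -80, 0, -1], [20, 0, -115, 0, -1], [20, 0, -120, 0, -1]]]'

```text
t: 9.3
eef_pos: [465.5, -69.2, 271.0]
tcp_rot: [-3.141, 0.008, 2.953]
ft_force: [0.2, -0.0, -0.8]
opening: 0.236
grip_force: 30.0
```

>>> step_arm --plan '[[[3, 18, 0, 0, -1], [8, 50, 0, 0, -1], [12, 85, 0, 0, -1], [15, 121, 0, 0, -1], [18, 157, 0, 0, -1], [20, 193, 0, 0, -1], [23, 229, 0, 0, -1], [25, 262, 0, 0, -1]]]'

```text
t: 9.97
eef_pos: [488.3, 195.4, 265.2]
tcp_rot: [-3.142, -0.0, 2.953]
ft_force: [1.4, -0.7, -0.9]
opening: 0.241
grip_force: 30.0
```

>>> step_arm --plan '[[[0, 22, 10, 0, -1], [0, 33, 30, 0, -1], [0, 34, 55, 0, -1], [0, 34, 80, 0, -1], [0, 34, 100, 0, -1], [0, 34, 105, 0, -1], [0, 34, 105, 0, -1], [0, 34, 105, 0, -1]]]'

```text
t: 10.63
eef_pos: [495.4, 226.7, 161.3]
tcp_rot: [3.141, 0.0, 2.953]
ft_force: [1.2, 0.0, -0.6]
opening: 0.241
grip_force: 30.0
```

```bash
python3 - <<'E'
from h import *
S=env.read_camera("side");st=env.state();print(st["eef_pos"],st["tcp_rot"],st["t"])
cv2.imwrite("pics/g5.png",cv2.resize(S[110:210,205:305],None,fx=6,fy=6,interpolation=2))
E
```

```text
[495.63178535 226.81003438 161.7430914 ] [3.14076017e+00 1.35014731e-03 2.95259622e+00] 10.6833
```

View pics/g5.png

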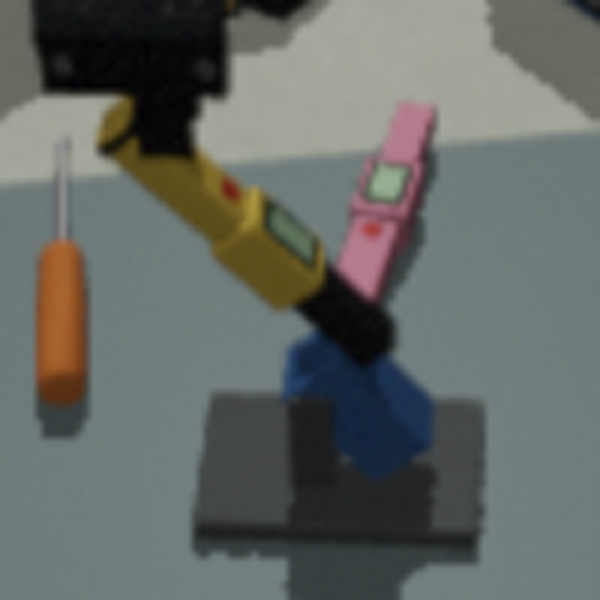

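The nose is above the stand's upper lip, with the tip at (375,345) and the lip at (300,360) to (330,330). I'll press it down over the fixed lip so the thermometer pivots in the pads.

>>> step_arm --plan '[[[0, 0, 8, 0, -1], [0, 0, 15, 0, -1], [6, 0, 21, 0, -1], [12.7, 0, 27, 0, -1], [18, 0, 34, 0, -1], [23, 0, 41, 0, -1], [27, 0, 49, 0, -1], [27, 0, 49, 0, -1]]]'

```text
t: 11.35
eef_pos: [467.1, 231.8, 110.2]
tcp_rot: [-3.141, -0.002, 2.953]
ft_force: [0.1, -0.6, -0.8]
opening: 0.241
grip_force: 30.0
```

```bash
python3 - <<'E'
from h import *
S=env.read_camera("side");st=env.state();print(st["eef_pos"],st["tcp_rot"],st["ft_force"],st["moment"],st["t"])
cv2.imwrite("pics/g6.png",cv2.resize(S[110:210,205:305],None,fx=6,fy=6,interpolation=2))
E
```

```text
[467.79010068 231.8109928  110.94336971] [-3.14094781e+00 -1.30599794e-03  2.95317050e+00] [-0.47688752 -0.4421258   1.19378101] [ 0.02231442 -0.05516544 -0.00367106] 11.4
```

View pics/g6.png

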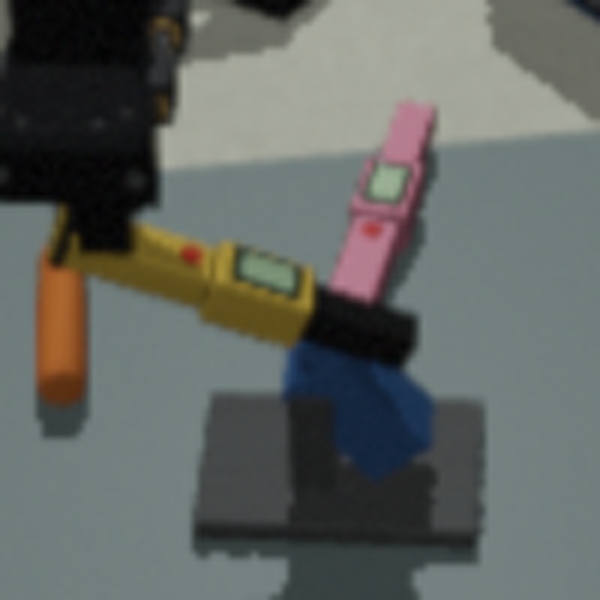

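Pivoting works: the thermometer is now about 20° nose-down, with its head's lower edge from (203,318) to (308,345). From here I'll measure the tilt numerically from the head's edges.

```bash
cat >> h.py <<'E'
def pitch(save=None):
    st=env.state();S=env.read_camera("side");psi=st["tcp_rot"][2];g=st["eef_pos"]+[0,0,19]
    ax=np.array([-np.cos(psi),-np.sin(psi),0]);n=np.array([-ax[1],ax[0],0])
    u,v=proj("side",g+50*ax).astype(int);x0,y0=u-45,v-45
    p,_=blob(cv2.resize(S[y0:y0+90,x0:x0+90],None,fx=4,fy=4,interpolation=cv2.INTER_CUBIC),(18,90,50),(33,255,255),(0,0,360,360))
    xs=np.arange(int(p[:,0].min()),int(p[:,0].max())+1)
    lo=np.array([p[p[:,0]==x,1].max() if (p[:,0]==x).any() else np.nan for x in xs])
    return st,S,g,ax,n,(x0,y0),xs,lo
def imgpitch(p0,ax,ang):
    f=lambda P:(lambda e:np.degrees(np.arctan2(e[1],e[0])))(proj("side",p0+40*(np.cos(P)*ax-[0,0,np.sin(P)]))-proj("side",p0))
    P=np.radians(np.arange(-30,60,.25));return np.degrees(np.interp(ang,[f(a) for a in P],P))
E
python3 - <<'E'
from h import *
st,S,g,ax,n,o,xs,lo=pitch()
print(o,xs[0],xs[-1]);print(np.c_[xs,lo][::8].astype(int).tolist())
for a in(10,14.4,18):print(a,imgpitch(g+50*ax-15*n-[0,0,25],ax,a))
E
```

```text
(np.int64(197), np.int64(107)) 74 243
[[74, 186], [82, 190], [90, 193], [98, 194], [106, 197], [114, 199], [122, 202], [130, 205], [138, 207], [146, 210], [154, 213], [162, 215], [170, 225], [178, 227], [186, 230], [194, 231], [202, 235], [210, 237], [218, 239], [226, 241], [234, 232], [242, 216]]
10 11.163530117033611
14.4 16.979018325164446
18 21.6833730298276
```

>>> step_arm --plan '[[[3, 0, 7, 0, -1], [5, 0, 14, 0, -1], [7, 0, 21, 0, -1], [9, 0, 28, 0, -1], [10, 0, 33, 0, -1], [10, 0, 33, 0, -1]]]'

```text
t: 11.95
eef_pos: [458.1, 233.5, 77.5]
tcp_rot: [-3.141, -0.001, 2.953]
ft_force: [-0.9, 0.6, 0.6]
opening: 0.245
grip_force: 30.0
```

```bash
cat > m.py <<'E'
from h import *
st,S,g,ax,n,o,xs,lo=pitch()
print(st["eef_pos"],st["t"],o);print(np.c_[xs,lo][::8].astype(int).tolist())
j=[i for i in range(len(lo)-8) if 8<=i and lo[i+6]-lo[i]>5 ]
d=np.array([lo[i+6]-lo[i] for i in range(10,len(lo)-50)]);k=10+int(np.argmax(d))+3;print("step at",xs[k])
for nm,a,b in(("handle",8,k-6),("head",k+8,len(lo)-26)):
    s=np.polyfit(xs[a:b],lo[a:b],1);ang=np.degrees(np.arctan(s[0]));print(nm,b-a,ang,"pitch",imgpitch(g+(15 if nm=="handle" else 50)*ax-13*n,ax,ang))
E
python3 m.py
```

```text
[458.05027851 233.49181246  77.51170482] 11.95 (np.int64(194), np.int64(117))
[[82, 190], [90, 192], [98, 194], [106, 193], [114, 194], [122, 194], [130, 195], [138, 196], [146, 197], [154, 197], [162, 198], [170, 198], [178, 199], [186, 206], [194, 207], [202, 207], [210, 208], [218, 209], [226, 210], [234, 210], [242, 211], [250, 182]]
step at 180
handle 84 3.8731709260855034 pitch 3.0108865534791476
head 38 4.392472810745918 pitch 3.7031851913996587
```

>>> step_arm --plan '[[[0.3, 0, 3, 0, -1], [0.5, 0, 5.5, 0, -1], [0.5, 0, 5.5, 0, -1], [0.5, 0, 5.5, 0, -1]]]'

```text
t: 12.33
eef_pos: [458.3, 233.7, 73.2]
tcp_rot: [3.141, 0.0, 2.953]
ft_force: [-0.8, 0.7, 1.1]
opening: 0.244
grip_force: 30.0
```

```bash
python3 m.py
```

```text
[458.30784465 233.74890091  73.1936972 ] 12.3333 (np.int64(194), np.int64(118))
[[82, 175], [90, 194], [98, 195], [106, 194], [114, 194], [122, 195], [130, 195], [138, 195], [146, 196], [154, 196], [162, 197], [170, 197], [178, 197], [186, 205], [194, 205], [202, 205], [210, 206], [218, 206], [226, 207], [234, 207], [242, 208], [250, 180]]
step at 180
handle 84 2.359064191861604 pitch 0.983410704871708
head 39 2.5152219448974127 pitch 1.1921191068575543
```

>>> step_arm --plan '[[[0, 0, 2, 0, -1], [0, 0, 2, 0, -1], [0, 0, 2, 0, -1]]]'

```text
t: 12.63
eef_pos: [458.3, 233.8, 71.2]
tcp_rot: [3.141, 0.0, 2.953]
ft_force: [-0.1, -0.0, 0.6]
opening: 0.242
grip_force: 30.0
```

>>> step_arm --plan '[[[0, 0, -8, 0, -1], [0, 0, -30, 0, -1], [0, 0, -60, 0, -1], [0, 0, -95, 0, -1], [0, 0, -130, 0, -1], [0, 0, -160, 0, -1], [0, 0, -190, 0, -1], [0, 0, -210, 0, -1]]]'

```text
t: 13.3
eef_pos: [458.2, 233.7, 284.7]
tcp_rot: [3.14, 0.002, 2.953]
ft_force: [-0.0, -0.0, -1.6]
opening: 0.245
grip_force: 30.0
```

>>> step_arm --plan '[[[0, 0, -5, 0, -1], [0, 0, -5, 0, -1], [0, 0, -5, 0, -1], [0, 0, -5, 0, -1], [0, 0, -5, 0, -1], [0, 0, -5, 0, -1], [0, 0, -5, 0, -1], [0, 0, -5, 0, -1]]]'

```text
t: 13.97
eef_pos: [458.2, 233.7, 285.8]
tcp_rot: [-3.141, -0.001, 2.953]
ft_force: [-0.5, -0.2, -1.2]
opening: 0.245
grip_force: 30.0
```

```bash
python3 m.py
```

```text
[458.15930416 233.68444545 285.77283261] 13.9667 (np.int64(190), np.int64(47))
[[66, 194], [74, 194], [82, 195], [90, 196], [98, 197], [106, 197], [114, 198], [122, 198], [130, 199], [138, 200], [146, 201], [154, 201], [162, 202], [170, 205], [178, 213], [186, 214], [194, 215], [202, 216], [210, 217], [218, 218], [226, 217], [234, 217], [242, 219], [250, 219], [258, 178]]
step at 174
handle 94 4.7407913351066675 pitch 4.203082141378458
head 53 3.617174464713823 pitch 2.9110804896486298
```

>>> step_arm --plan '[[[0, 0, 0, 0, -1], [0, 0, 0, 0, -1], [0, 0, 0, 0, -1], [0, 0, 0, 0, -1], [0, 0, 0, 0, -1], [0, 0, 0, 0, -1], [0, 0, 0, 0, -1], [0, 0, 0, 0, -1]]]'

```text
t: 14.68
eef_pos: [458.2, 233.7, 286.2]
tcp_rot: [3.141, 0.0, 2.953]
ft_force: [-0.1, 0.5, -1.4]
opening: 0.243
grip_force: 30.0
```

```bash
python3 m.py; python3 - <<'E'
from h import *
# independent check: nose tip and tail in the side picture -> heights in the thermometer's plane
st=env.state();S=env.read_camera("side");g=st["eef_pos"]+[0,0,19];psi=st["tcp_rot"][2]
ax=np.array([-np.cos(psi),-np.sin(psi),0]);n=np.array([-ax[1],ax[0],0])
u,v=proj("side",g+100*ax).astype(int);c=cv2.cvtColor(S[v-15:v+22,u-22:u+28],cv2.COLOR_BGR2GRAY)
m=(c<50).astype(np.uint8);k,l,s,ce=cv2.connectedComponentsWithStats(m);i=1+np.argmax(s[1:,4]);print(s[i],ce[i])
ys,xs=np.where(l==i)
for x in range(xs.min(),xs.max()+1,2): print(x+u-22,ys[xs==x].min()+v-15,ys[xs==x].max()+v-15,end=" | ")
for P in(0,3,6):
    t=np.radians(P);w=np.cos(t)*ax-[0,0,np.sin(t)];zz=np.sin(t)*ax+[0,0,np.cos(t)]
    print(P,[np.round(proj("side",g+k*w-10*n-10*zz),1) for k in(80,120)],[np.round(proj("side",g+k*w+10*n+10*zz),1) for k in(80,120)])
E
```

```text
[458.20361198 233.70777945 286.19818912] 14.6833 (np.int64(190), np.int64(47))
[[66, 193], [74, 194], [82, 194], [90, 195], [98, 196], [106, 197], [114, 197], [122, 197], [130, 198], [138, 199], [146, 200], [154, 201], [162, 201], [170, 204], [178, 213], [186, 214], [194, 214], [202, 215], [210, 216], [218, 217], [226, 216], [234, 216], [242, 218], [250, 218], [258, 177]]
step at 174
handle 94 4.855062102748729 pitch 4.337554324629219
head 53 3.3179813599675336 pitch 2.570628453033389
[  0  11  41  24 469] [21.04477612 22.15138593]
235 100 107 | 237 101 107 | 239 101 108 | 241 101 109 | 243 101 109 | 245 103 110 | 247 104 111 | 249 104 112 | 251 102 112 | 253 100 111 | 255 89 110 | 257 89 108 | 259 90 106 | 261 90 104 | 263 90 103 | 265 90 101 | 267 90 100 | 269 90 100 | 271 90 99 | 273 90 100 | 275 91 94 | 0 [array([248.4,  99.1]), array([266. ,  99.5])] [array([248.8,  86.7]), array([266.4,  87. ])]
3 [array([248.2, 100.7]), array([265.7, 101.8])] [array([249.1,  88.3]), array([266.5,  89.4])]
6 [array([247.9, 102.3]), array([265.2, 104.2])] [array([249.2,  90. ]), array([266.5,  91.9])]
```

The tilt is about 3° nose-down after springback and isn't creeping. One more short press on the lip, 6 mm deeper.

>>> step_arm --plan '[[[0, 0, 30, 0, -1], [0, 0, 65, 0, -1], [0, 0, 100, 0, -1], [0, 0, 135, 0, -1], [0, 0, 165, 0, -1], [0, 0, 190, 0, -1], [0, 0, 200, 0, -1], [0, 0, 200, 0, -1]]]'

```text
t: 15.45
eef_pos: [457.4, 233.4, 84.4]
tcp_rot: [-3.14, -0.003, 2.953]
ft_force: [0.3, 0.2, -0.8]
opening: 0.245
grip_force: 30.0
```

>>> step_arm --plan '[[[0, 0, 7, 0, -1], [0, 0, 14, 0, -1], [0, 0, 18, 0, -1], [0, 0, 21, 0, -1], [0, 0, 21, 0, -1], [0, 0, 21, 0, -1], [0, 0, 21, 0, -1]]]'

```text
t: 16.03
eef_pos: [458.5, 233.8, 65.6]
tcp_rot: [3.141, 0.001, 2.953]
ft_force: [-0.4, 0.7, 1.1]
opening: 0.245
grip_force: 30.0
```

>>> step_arm --plan '[[[0, 0, -8, 0, -1], [0, 0, -30, 0, -1], [0, 0, -60, 0, -1], [0, 0, -95, 0, -1], [0, 0, -130, 0, -1], [0, 0, -165, 0, -1], [0, 0, -195, 0, -1], [0, 0, -215, 0, -1]]]'

```text
t: 16.7
eef_pos: [458.3, 233.7, 284.1]
tcp_rot: [3.14, 0.003, 2.953]
ft_force: [1.0, 0.9, -2.1]
opening: 0.245
grip_force: 30.0
```

>>> step_arm --plan '[[[0, 0, -5, 0, -1], [0, 0, -6, 0, -1], [0, 0, -6, 0, -1], [0, 0, -6, 0, -1], [0, 0, -6, 0, -1], [0, 0, -6, 0, -1], [0, 0, -6, 0, -1], [0, 0, -6, 0, -1]]]'

```text
t: 17.37
eef_pos: [458.2, 233.7, 285.7]
tcp_rot: [-3.141, -0.001, 2.953]
ft_force: [0.3, -0.8, -1.4]
opening: 0.246
grip_force: 30.0
```

```bash
cat > m2.py <<'E'
from h import *
st=env.state();S=env.read_camera("side");g=st["eef_pos"]+[0,0,19];psi=st["tcp_rot"][2]
ax=np.array([-np.cos(psi),-np.sin(psi),0]);u,v=proj("side",g+100*ax).astype(int)
c=cv2.cvtColor(S,cv2.COLOR_BGR2GRAY).astype(float)
X=np.arange(proj("side",g+80*ax)[0],proj("side",g+120*ax)[0]).astype(int);r=[]
for x in X:
    col=c[v-25:v+5,x];i=np.argmin(np.diff(col));r.append(v-25+i+ (col[i]-col.max()*0-60)/max(col[i]-col[i+1],1))
print(np.round(r,1));s=np.polyfit(X,r,1);a=np.degrees(np.arctan(s[0]));print("nose top edge",a,"pitch",imgpitch(g+80*ax,ax,a))
E
python3 m.py; python3 m2.py
```

```text
[458.15067794 233.69045441 285.7189208 ] 17.3667 (np.int64(190), np.int64(47))
[[66, 185], [74, 196], [82, 196], [90, 196], [98, 197], [106, 197], [114, 197], [122, 197], [130, 197], [138, 197], [146, 197], [154, 198], [162, 198], [170, 199], [178, 206], [186, 210], [194, 210], [202, 210], [210, 210], [218, 210], [226, 210], [234, 210], [242, 210], [250, 212], [258, 171]]
step at 176
handle 96 1.3928710263243596 pitch 0.3644781108761622
head 51 0.0933324089618166 pitch -1.1164970018047229
[88.7 88.6 92.  91.8 91.8 91.3 87.8 86.2 86.1 86.1 86.1 86.2 86.2 86.2
 86.3 86.4 86.3 86.3]
nose top edge -17.412665279662647 pitch -20.43022420150022
```

>>> step_arm --plan '[[[0, 0, 0, 0, -1], [0, 0, 0, 0, -1], [0, 0, 0, 0, -1], [0, 0, 0, 0, -1], [0, 0, 0, 0, -1], [0, 0, 0, 0, -1], [0, 0, 0, 0, -1], [0, 0, 0, 0, -1]]]'

```text
t: 18.13
eef_pos: [458.2, 233.7, 286.2]
tcp_rot: [3.141, -0.0, 2.953]
ft_force: [0.1, 1.0, -0.9]
opening: 0.241
grip_force: 30.0
```

```bash
python3 m.py; python3 -c "
from cell import env
print(env.job_done())"
```

```text
[458.18505007 233.7250498  286.17141878] 18.1333 (np.int64(190), np.int64(47))
[[66, 185], [74, 195], [82, 195], [90, 195], [98, 196], [106, 196], [114, 196], [122, 197], [130, 197], [138, 197], [146, 197], [154, 197], [162, 198], [170, 198], [178, 206], [186, 210], [194, 210], [202, 210], [210, 210], [218, 209], [226, 209], [234, 209], [242, 209], [250, 211], [258, 171]]
step at 177
handle 97 1.6916805774711878 pitch 0.7043207448170972
head 50 -1.6503222161907627 pitch -3.0949588848776064
the job is handed in; nothing more can be done
None
```

The job is handed in at about 18 s: the thermometer was held about 6 cm from the red sample's top for over 2.5 s, then lifted and is held level to within a few degrees, display up, about 30 cm above the bench in the gripper alone; I levelled it by pressing its nose on the stand's lip, and I did not re-image the samples, reel or screwdriver afterwards.

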